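Hold the sample plate flush on the tilted contact tester

TASK

Wake the contact tester by pressing its keys fully down one at a time, letting each come up again: the square key, then the small round key, then the large round key. Only then pick up the sample plate by its grip web and press it flat against the sloped face of the tilt stage, tilted to match it, centred on it and square with its edges, so that the sprung face is pushed in about halfway, never to its hard stop. Finish while still gripping the plate and holding it pressed flush there, with the keys up and the other things on the table left where they are.

Things in the scene. Friction and masses are not known exactly. Their poses are not given: they have to be found in the camera images.
- square_key_module: black housing 46x46x12 mm of the square (26x26 mm) key, fixed on the keypad panel; origin under its centre (16 mm above the table), z up
- square_key_top (a point): centre of the top face of the square (26x26 mm) key cap, about 42 mm above the table when up; z up
- square_key (a joint): how far the square (26x26 mm) key is pressed down, m: 0 up, 0.006 fully down; sprung (1.5 N to start, 5 N fully down), it comes up by itself; counts as pressed beyond 0.004 and as up below 0.0015
- small_key_module: black housing 46x46x12 mm of the small round (16 mm across) key, fixed on the keypad panel; origin under its centre (16 mm above the table), z up
- small_key_top (a point): centre of the top face of the small round (16 mm across) key cap, about 42 mm above the table when up; z up
- small_key (a joint): how far the small round (16 mm across) key is pressed down, m: 0 up, 0.006 fully down; sprung (1.5 N to start, 5 N fully down), it comes up by itself; counts as pressed beyond 0.004 and as up below 0.0015
- large_key_module: black housing 46x46x12 mm of the large round (34 mm across) key, fixed on the keypad panel; origin under its centre (16 mm above the table), z up
- large_key_top (a point): centre of the top face of the large round (34 mm across) key cap, about 42 mm above the table when up; z up
- large_key (a joint): how far the large round (34 mm across) key is pressed down, m: 0 up, 0.006 fully down; sprung (1.5 N to start, 5 N fully down), it comes up by itself; counts as pressed beyond 0.004 and as up below 0.0015
- keypad: grey keypad panel of the contact tester, 72 (x) x 190 (y) x 16 mm, fixed on the table, carrying the three white keys in a row along its y, 56 mm apart; which key has which place varies. Origin under its centre
- plate: sample plate: a flat aluminium plate 80 (x) x 66 (y) x 6 mm with an upright black grip web in the middle of its upper side, 26 mm long (x), 14 mm thick (y), its top 42 mm above the underside; about 0.16 kg, loose, lying flat on the table, web up. Origin at the centre of the underside, z along the web. Pinch the web across its 14 mm
- stage: grey base of the tilt stage, 130x130x14 mm with low cheeks to 57 mm high at its y sides and a small lock knob on each (138 mm over the knobs), fixed on the table; its low (hinge) side faces -x. Origin under its centre
- platen_face (a point): centre of the bare aluminium sloped face (platen, 86 (x) x 76 (y) mm, the only sloped face there); z is the outward normal of the face, x points up the slope, y is level. It moves inward as it is pressed
- tilt_table (a joint): slope of the stage face in rad from level (0.22 to 0.52 here); locked, it differs each time and does not give under normal forces
- platen (a joint): how far the sprung face is pushed in along its normal, m: 0 out, 0.010 at the hard stop; it takes 4 N to start, then 0.8 N per mm (8 N at 0.005). The plate's own weight does not move it
- parts_tin: bystander: round tin of screws, 63 mm across, 26 high; origin at the centre of its underside
- tape_black: bystander: roll of black tape, 62 mm across, 19 high; origin at the centre of its underside
- fuse_box: bystander: small flat box 34x50x19 mm; origin at the centre of its underside
- solder_spool: bystander: spool of solder, 46 mm across, 30 high; origin at the centre of its underside
- screwdriver_red: bystander: screwdriver 198 mm long, 28 high, lying along its y; origin at the centre of its underside
Mind the look-alikes: they are no part of the job. Of the things that look like the plate, the largest one is meant.

How it is judged:
By the outcome, as a careful person would: the job done as asked, in the order asked, and still so for the second after the job is handed in, while the arm keeps its last pose, push and grip.
It also fails if it takes over 64 s, if anything falls off the work surface, if the arm or the gripper's body presses on something with over 40 N, if the wrist force passes 120 N, or if a joint passes its speed limit or range.

ROBOT

A 6-joint arm with a two-finger parallel gripper is mounted at the origin on a cart in front of the work surface, level with it; the furniture and walls round the work are solid. World frame = base frame: x ahead of the robot, y to its left, z up, the work surface at z = 0. Lengths are in m, angles in rad, forces in N, time in s.
With the tool pointing down it reaches from about 0.375 to 0.975 m from the base axis. Payload 3.8 kg.
Tool frame: the origin (TCP) lies at the very end of the fingers, on their centre line; the grasp point (between the pads) lies 19 mm behind it; z points along the fingers, y is the line along which they close (so a half turn about z gives the same grasp; the last joint's range is limited). The gripper opens to 85 mm and grips with 20 to 120 N. Pads are 22 mm wide; open, the fingers measure 114 mm over their backs; the gripper's body (76 mm by 85 mm) begins 54 mm behind the grasp point. The pads swing forward as they close: fully open they stand 13 mm farther back than shut.
Start: joints at [1.188, 0.264, 1.604, -0, 1.274, -0.037], TCP at [0.229, 0.635, 0.231] pointing down, gripper open.
Joint ranges: [-2.63, 2.63], [-0.94, 2.18], [0.31, 2.57], [-1.31, 4.45], [0, 2.66], [-2.55, 2.55]. Speed limits (rad/s): [2.57, 2.57, 3.14, 3.14, 3.14, 3.14].

INTERFACE

Orientations are given as a rotation vector (axis times angle).
In Python, from workcell import read_state, read_camera, calibration, finish_job gives the robot as it stands.
- The arm moves only by the tool step_arm, never from a script. Its argument "commands" is a list of rows, each an object of numbers: "fingers": the gripper's target within -1 to 1 (shut at 1, half-way at 0, fully open at -1); "dx", "dy", "dz": the shift along the tool's x, y, z in m; "roll": the turn about the tool's z in degrees. In form: [{"fingers": .., "dx": .., "dy": .., "dz": .., "roll": ..}, ...]. A call has 1 to 8 rows; each row is the pose to reach, as a shift and turn from the pose commanded when the call began, along the tool's axes at that moment; what a row does not reach only later rows make up. A row lasts 1/8 s, in which the tool goes at most 62.5 mm and 10.7 degrees, less where a joint would pass 70% of its speed; a pose out of reach is approached as far as the arm can. A call with a gripper value outside its range is refused whole. The fingers move at their own pace and stop on an object; "squeeze" is the grip in N (left out, the last holds). Time passes only in rows, so rows that repeat a pose let the fingers close. It gives the time, the measured TCP pose, the force, the opening and the grip force at its end, in the units of the state.
- read_state(): the state, without advancing time (a new reading comes with each control period).
- read_camera(name): name is "side" or "top"; returns (picture, depth): 420x560x3 uint8, blue, green, red; 420x560 float32, m along the optical axis (not along the pixel's ray), 0 where there is no reading.
- calibration(name): a dict with "intrinsics" (3x3 intrinsics, pixels), "world_to_cam" (4x4, takes a point from world to camera coordinates). Camera axes: x right, y up, looking along -z (the intrinsics and any distortion apply to the point x, -y, -z); pixel columns grow to the right and rows downward; lengths in m; the calibration is good to about 2 mm. A picture is of the moment at which its call begins. calibration takes no time and is no camera call.
- finish_job(): hands the job in; it is judged then, once.
The state is a dict: "time": time; "q": joint angles; "joint_vel": joint speeds; "joint_torque": joint torques, N m; "tool_pos": TCP position; "tcp_rot": TCP orientation; "wrist_force": force on the tool from outside, world axes, zero at the start; "torque": the same for the moment, N m; "width": opening from 0.0 (shut) to 1.0 (fully open); "grip_force": force on a finger pad.
Only numpy, scipy, OpenCV 4.12 (cv2) and the standard library are available. Lean on these libraries where they do the work, as an engineer would, in place of code of your own. Each camera call takes 0.05 s, during which the arm holds its last target. There are 200 camera calls.

## Working session

There is one attempt and no reset: what is moved stays moved. The work goes in short steps, Python scripts to look and compute and a tool call to move; the robot and the scene stay as the last step left them, time stands still between calls to the robot, and variables do not carry over. Pictures are saved under pics/ and viewed, at most 10 in all, crops included, and the job is handed in when it is done.

Besides the shell and the picture viewer there is one more tool, called after "Request:" as name(argument=value, ...) on one line, values as JSON. step_arm: Moves the arm, as the interface text tells. Its arguments: {"type":"object","properties":{"commands":{"type":"array","items":{"type":"object","properties":{"fingers":{"type":"number"},"dx":{"type":"number"},"dy":{"type":"number"},"dz":{"type":"number"},"roll":{"type":"number"}}}},"squeeze":{"type":"number"}},"required":["commands"]}

```bash
mkdir -p pics; ls; cat > h.py <<'E'
import numpy as np, cv2
from workcell import *
def snap(n):
    im,d=read_camera(n); c=calibration(n); return im,d,np.array(c["intrinsics"]),np.array(c["world_to_cam"])
def cloud(d,K,T):
    v,u=np.mgrid[:d.shape[0],:d.shape[1]]
    x=(u-K[0,2])/K[0,0]*d; y=(v-K[1,2])/K[1,1]*d
    P=np.stack([x,-y,-d,np.ones_like(d)],-1)@np.linalg.inv(T).T
    P=P[...,:3]; P[d==0]=np.nan; return P
E
python3 - <<'E'
from h import *
for n in("top","side"):
    im,d,K,T=snap(n); cv2.imwrite(f"pics/{n}0.png",im); np.savez(f"{n}0.npz",im=im,d=d,K=K,T=T); print(calibration(n).keys(),K,np.linalg.inv(T)[:3].round(3))
s=read_state(); print({k:np.round(v,3) for k,v in s.items()})
E
```

```text
pics
dict_keys(['intrinsics', 'world_to_cam']) [[420.85298355   0.         272.77677487]
 [  0.         420.85298355 210.77938237]
 [  0.           0.           1.        ]] [[-1.700e-02  9.920e-01 -1.260e-01  4.180e-01]
 [-1.000e+00 -1.800e-02 -1.000e-03  4.600e-02]
 [-3.000e-03  1.260e-01  9.920e-01  1.059e+00]]
dict_keys(['intrinsics', 'world_to_cam']) [[411.53210986   0.         274.87435643]
 [  0.         411.53210986 215.54396964]
 [  0.           0.           1.        ]] [[-0.999 -0.011  0.04   0.563]
 [ 0.039 -0.568  0.822  0.799]
 [ 0.013  0.823  0.568  0.606]]
{'time': np.float64(0.1), 'q': array([ 1.188,  0.265,  1.605,  0.   ,  1.274, -0.037]), 'joint_vel': array([ 0.002, -0.001, -0.003, -0.   , -0.001, -0.   ]), 'joint_torque': array([-1.0000e-03, -5.1671e+01, -3.6859e+01, -0.0000e+00,  6.0000e-03,
        0.0000e+00]), 'tool_pos': array([0.229, 0.634, 0.23 ]), 'tcp_rot': array([-5.400e-01, -3.094e+00,  3.000e-03]), 'wrist_force': array([ 0.353,  1.478, -0.571]), 'torque': array([-0.003,  0.02 , -0.011]), 'grip_force': np.float64(0.0), 'width': np.float64(1.001)}
```

View pics/top0.png

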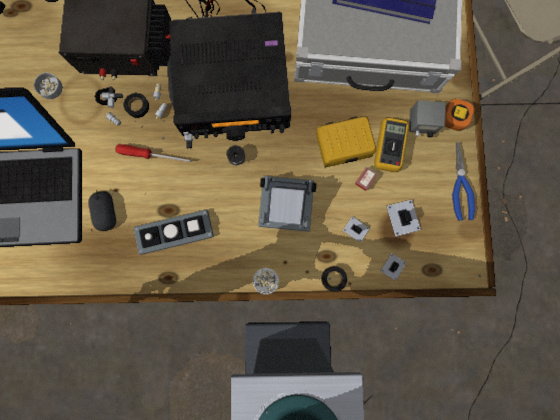

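View pics/side0.png

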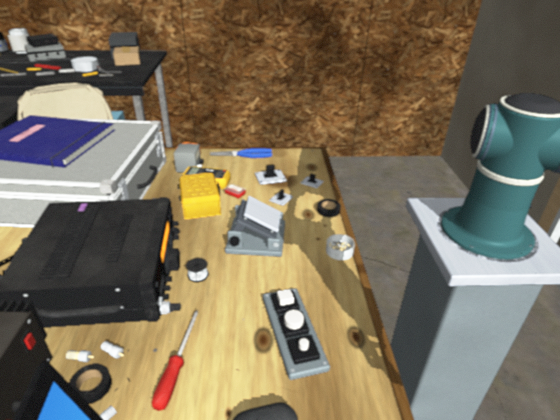

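```bash
cat > m.py <<'E'
from h import *
z=np.load("top0.npz"); im,d=z["im"],z["d"]; P=cloud(d,z["K"],z["T"])
tab=P[(abs(P[...,2])<.01)]; print("table z med",np.median(tab[:,2]))
def comp(mask,seed,r=45):
    m=np.zeros(mask.shape,np.uint8); u,v=seed; m[v-r:v+r,u-r:u+r]=mask[v-r:v+r,u-r:u+r]
    n,l,st,_=cv2.connectedComponentsWithStats(m); k=1+np.argmax(st[1:,4]); return l==k
def rect(m):
    q=P[m][:,:2]; c,s,a=cv2.minAreaRect(q.astype(np.float32)); return np.round(c,4),np.round(s,4),round(a,1),len(q)
g=im.astype(int).max(-1)
for nm,(u,v),zr in [("sq",(194,226),(.035,.05)),("la",(171,231),(.035,.05)),("sm",(148,237),(.035,.05))]:
    m=comp((g>140)&(P[...,2]>.03)&(P[...,2]<.055),(u,v),14); print(nm,rect(m),np.median(P[m],0).round(4), P[m].mean(0).round(4))
m=comp((P[...,2]>.008)&(P[...,2]<.03),(174,231),50); print("pad",rect(m))
m=comp((g>100)&(P[...,2]>.002)&(P[...,2]<.012),(404,217),26); print("plate",rect(m),np.median(P[m],0).round(4))
m=comp((P[...,2]>.03)&(P[...,2]<.06),(404,217),22); print("web",rect(m),np.median(P[m],0).round(4), P[m].mean(0).round(4))
# platen
m=comp((P[...,2]>.03),(287,203),40); print("stage hi",rect(m))
m=comp((P[...,2]>.006),(287,203),45); print("stage all",rect(m))
for v in range(170,235,4): print(v,P[v,[262,270,280,287,295,304,312],2].round(3),g[v,[262,270,280,287,295,304,312]])
E
python3 m.py
python3 - <<'E'
import cv2
im=cv2.imread("pics/top0.png")
a=cv2.resize(im[170:240,250:320],(400,400),interpolation=cv2.INTER_CUBIC);b=cv2.resize(im[180:250,370:440],(400,400),interpolation=cv2.INTER_CUBIC)
cv2.imwrite("pics/crop0.png",cv2.hconcat([a,b]))
E
```

```text
table z med -0.0004269552266977783
sq (array([0.5153, 0.2434]), array([0.025 , 0.0242]), 13.7, 102) [0.5155 0.2426 0.0413] [0.5153 0.243  0.0414]
la (array([0.5031, 0.297 ]), array([0.0302, 0.0318]), 86.3, 139) [0.5021 0.2976 0.0407] [0.5029 0.2976 0.041 ]
sm (array([0.4903, 0.3521]), array([0.0123, 0.0121]), 33.0, 28) [0.4906 0.3519 0.0412] [0.4907 0.3519 0.0411]
pad (array([0.5037, 0.298 ]), array([0.0726, 0.191 ]), 12.7, 1820)
plate (array([ 0.5356, -0.2792]), array([0.0968, 0.0781]), 11.4, 685) [ 0.5301 -0.2753  0.006 ]
web (array([ 0.5297, -0.2793]), array([0.0255, 0.0144]), 20.3, 72) [ 0.5286 -0.2778  0.0405] [ 0.5289 -0.2785  0.0401]
stage hi (array([0.5721, 0.0151]), array([0.1371, 0.1111]), 83.1, 1696)
stage all (array([0.5703, 0.0145]), array([0.1367, 0.1303]), 84.2, 2689)
170 [ 0.001 -0.002  0.001 -0.001  0.002  0.002 -0.002] [147 152 153 157 153 152 156]
174 [ 0.001  0.002  0.001  0.001 -0.004  0.001 -0.002] [150 149 115  95 155 155 154]
178 [ 0.049  0.047  0.012  0.017  0.002 -0.003  0.003] [ 51  59  72  68  82 106 115]
182 [0.054 0.082 0.081 0.078 0.013 0.016 0.041] [28
[... 375 characters left out ...]
063 -0.002] [117 129 171 174 174  46  82]
206 [ 0.01   0.076  0.078  0.074  0.072  0.013 -0.003] [119 170 171 175 171  57  98]
210 [0.016 0.07  0.069 0.068 0.071 0.013 0.002] [117 153 169 172 174  65  94]
214 [0.043 0.061 0.067 0.066 0.068 0.015 0.002] [122 166 172 172 171  70 104]
218 [ 0.044  0.06   0.062  0.059  0.064  0.017 -0.001] [124 176 171 170 175  64 106]
222 [0.046 0.014 0.015 0.055 0.059 0.035 0.003] [120 114 138 174 171  91 110]
226 [ 0.014  0.008  0.017  0.018  0.016  0.041 -0.   ] [ 99 118  95  77  78  88 113]
230 [ 0.002  0.002  0.001  0.004 -0.003  0.011 -0.   ] [161 161 104  99  83  67 108]
234 [-0.004 -0.001  0.001 -0.001  0.    -0.001  0.001] [163 164  99 103 103 109 108]
```

View pics/crop0.png

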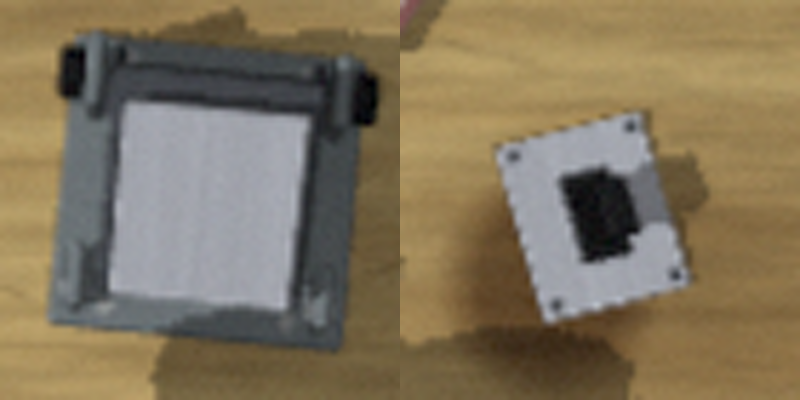

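```bash
cat > m2.py <<'E'
from h import *
z=np.load("top0.npz"); im,d,K,T=z["im"],z["d"],z["K"],z["T"]; P=cloud(d,K,T); C=np.linalg.inv(T)
g=im.astype(int).max(-1); sat=g-im.astype(int).min(-1)
def onplane(uv,n,c):
    uv=np.asarray(uv,float); r=np.c_[(uv[:,0]-K[0,2])/K[0,0],-(uv[:,1]-K[1,2])/K[1,1],-np.ones(len(uv))]@C[:3,:3].T
    o=C[:3,3]; t=((c-o)@n)/(r@n); return o+r*t[:,None]
def mk(cond,u,v,r):
    m=np.zeros(cond.shape,np.uint8); m[v-r:v+r,u-r:u+r]=cond[v-r:v+r,u-r:u+r]
    n,l,st,_=cv2.connectedComponentsWithStats(m); return (l==1+np.argmax(st[1:,4]))
def box(m):
    k,_=cv2.findContours(m.astype(np.uint8),cv2.RETR_EXTERNAL,cv2.CHAIN_APPROX_NONE); k=max(k,key=len)
    return cv2.boxPoints(cv2.minAreaRect(cv2.convexHull(k))),k[:,0]
# plate
m=mk((g>100)&(sat<28)&(P[...,2]<.02),404,217,26); b,k=box(m); Q=onplane(k,np.array([0,0,1.]),np.array([0,0,.006]))
print("plate",cv2.minAreaRect(Q[:,:2].astype(np.float32)))
mw=mk((g<60)&(P[...,2]>.025),404,217,18); b,k=box(mw); Q=onplane(k,np.array([0,0,1.]),np.array([0,0,.042])); print("web",cv2.minAreaRect(Q[:,:2].astype(np.float32)))
# platen
m=mk((g>140)&(sat<28)&(P[...,2]>.045),287,203,34)
me=cv2.erode(m.astype(np.uint8),np.ones((3,3)))>0; q=P[me]
for _ in range(3):
    c=q.mean(0); n=np.linalg.svd(q-c)[2][2]; n*=np.sign(n[2]); r=(q-c)@n; q=q[abs(r)<2.5*r.std()]
print("n",n,"slope",np.arccos(n[2]),"down yaw deg",np.degrees(np.arctan2(-n[1],-n[0])),r.std(),len(q))
b,k=box(m); Q=onplane(k,n,c); 
y=np.cross(n,[-n[0],-n[1],0]); y/=np.linalg.norm(y); x=np.cross(y,n)
S=(Q-c)@np.c_[x,y]; rr=cv2.minAreaRect(S.astype(np.float32)); print("platen rect",rr); print("centre",c+x*rr[0][0]+y*rr[0][1],"x",x,"y",y)
E
python3 m2.py; sed -i 's/top0/side0/; s/404,217,26/270,176,20/; s/404,217,18/270,172,12/;s/287,203,34/263,217,26/' m2.py; python3 m2.py
```

```text
plate ((0.5284690260887146, -0.28044310212135315), (0.08083696663379669, 0.06842876970767975), 13.522741317749023)
web ((0.52874356508255, -0.27680373191833496), (0.025250596925616264, 0.018657376989722252), 15.160124778747559)
n [-0.47525934  0.06123251  0.87771245] slope 0.49972901783531026 down yaw deg -7.341555888586182 0.0016218070548061313 888
platen rect ((-0.0002731122076511383, 0.0003866143524646759), (0.08441541343927383, 0.07417216151952744), 0.9680479764938354)
centre [0.55400775 0.01676352 0.07626963] x [ 0.87051698 -0.11215759  0.47918771] y [0.12778398 0.99180202 0.        ]
plate ((0.5258970856666565, -0.27354541420936584), (0.08289216458797455, 0.07949628680944443), 12.929572105407715)
web ((0.528143584728241, -0.25633928179740906), (0.03063349239528179, 0.017525041475892067), 88.63928985595703)
n [-0.47286058  0.06275611  0.87889962] slope 0.4972458929116097 down yaw deg -7.559880848656958 0.0009937679716599344 572
platen rect ((-0.0015739835798740387, 0.0034101493656635284), (0.08541036397218704, 0.09184020757675171), 1.3140336275100708)
centre [0.55504382 0.02874671 0.07664299] x [ 0.87126014 -0.11563005  0.47700677] y [0.1315623 0.9913079 0.       ]
```

```bash
cat > go.py <<'E'
import sys
from h import *
from scipy.spatial.transform import Rotation as R
# args: triples x,y,z[,yaw of tool y-axis deg]; prints tool-frame shifts from now
s=read_state(); r=R.from_rotvec(s["tcp_rot"]); M=r.as_matrix(); p=np.array(s["tool_pos"])
print("t",round(s["time"],2),"p",p.round(4),"q",np.round(s["q"],2),"F",np.round(s["wrist_force"],2),"M",np.round(s["torque"],3),"w",round(float(s["width"]),3),"g",round(float(s["grip_force"]),1))
yy=np.degrees(np.arctan2(M[1,1],M[0,1])); print("yaw of tool y",yy.round(2),"z",M[:,2].round(4))
for a in sys.argv[1:]:
    v=list(map(float,a.split(","))); o=(M.T@(np.array(v[:3])-p)).round(4)
    print(a,"->",o, "roll",[round(-((v[3]-yy+k+180)%360-180),1) for k in(0,180)] if len(v)>3 else "")
E
python3 go.py .5155,.243,.1 .5155,.243,.055 .5155,.243,.035 .503,.2975,.055 .491,.352,.055
```

```text
t 0.1 p [0.2285 0.6344 0.2301] q [ 1.19  0.26  1.61  0.    1.27 -0.04] F [ 0.35  1.48 -0.57] M [-0.003  0.02  -0.011] w 1.001 g 0.0
yaw of tool y 70.19 z [-8.0e-04 -1.9e-03 -1.0e+00]
.5155,.243,.1 -> [-0.4027 -0.2707  0.1306] roll 
.5155,.243,.055 -> [-0.4027 -0.2706  0.1756] roll 
.5155,.243,.035 -> [-0.4027 -0.2706  0.1956] roll 
.503,.2975,.055 -> [-0.3724 -0.2236  0.1755] roll 
.491,.352,.055 -> [-0.3427 -0.1764  0.1754] roll
```

Request:
step_arm(commands=[{"fingers": 1,"dx": -0.403,"dy": -0.271,"dz": 0.15},{"fingers": 1,"dx": -0.403,"dy": -0.271,"dz": 0.15},{"fingers": 1,"dx": -0.403,"dy": -0.271,"dz": 0.15},{"fingers": 1,"dx": -0.403,"dy": -0.271,"dz": 0.15},{"fingers": 1,"dx": -0.403,"dy": -0.271,"dz": 0.15},{"fingers": 1,"dx": -0.403,"dy": -0.271,"dz": 0.15},{"fingers": 1,"dx": -0.403,"dy": -0.271,"dz": 0.15},{"fingers": 1,"dx": -0.403,"dy": -0.271,"dz": 0.15}])

```text
invalid input
```

Request:
step_arm(commands=[{"fingers": 1},{"fingers": 1},{"fingers": 1},{"fingers": 1}])

```text
invalid input
```

```bash
python3 go.py .5155,.243,.05 .5155,.243,.035 .503,.2975,.055 .491,.352,.055
```

```text
t 0.1 p [0.2285 0.6344 0.2301] q [ 1.19  0.26  1.61  0.    1.27 -0.04] F [ 0.35  1.48 -0.57] M [-0.003  0.02  -0.011] w 1.001 g 0.0
yaw of tool y 70.19 z [-8.0e-04 -1.9e-03 -1.0e+00]
.5155,.243,.05 -> [-0.4027 -0.2706  0.1806] roll 
.5155,.243,.035 -> [-0.4027 -0.2706  0.1956] roll 
.503,.2975,.055 -> [-0.3724 -0.2236  0.1755] roll 
.491,.352,.055 -> [-0.3427 -0.1764  0.1754] roll
```

Perhaps all fields are required.

Request:
step_arm(commands=[{"fingers": 1,"dx": -0.403,"dy": -0.271,"dz": 0.15,"roll": 0},{"fingers": 1,"dx": -0.403,"dy": -0.271,"dz": 0.15,"roll": 0},{"fingers": 1,"dx": -0.403,"dy": -0.271,"dz": 0.15,"roll": 0},{"fingers": 1,"dx": -0.403,"dy": -0.271,"dz": 0.15,"roll": 0},{"fingers": 1,"dx": -0.403,"dy": -0.271,"dz": 0.15,"roll": 0},{"fingers": 1,"dx": -0.403,"dy": -0.271,"dz": 0.15,"roll": 0},{"fingers": 1,"dx": -0.403,"dy": -0.271,"dz": 0.15,"roll": 0},{"fingers": 1,"dx": -0.403,"dy": -0.271,"dz": 0.15,"roll": 0}], squeeze=20)

```text
time: 1.1
tool_pos: [0.512, 0.2481, 0.0829]
tcp_rot: [-0.54, -3.095, 0.0]
wrist_force: [0.9, 0.6, -0.1]
width: 0.001
grip_force: 0.0
```

Request:
step_arm(commands=[{"fingers": 1,"dx": 0,"dy": 0,"dz": 0.03,"roll": 0},{"fingers": 1,"dx": 0,"dy": 0,"dz": 0.036,"roll": 0},{"fingers": 1,"dx": 0,"dy": 0,"dz": 0.04,"roll": 0},{"fingers": 1,"dx": 0,"dy": 0,"dz": 0.043,"roll": 0},{"fingers": 1,"dx": 0,"dy": 0,"dz": 0.045,"roll": 0},{"fingers": 1,"dx": 0,"dy": 0,"dz": 0.045,"roll": 0},{"fingers": 1,"dx": 0,"dy": 0,"dz": 0.045,"roll": 0}], squeeze=20)

```text
time: 1.98
tool_pos: [0.5118, 0.2506, 0.0395]
tcp_rot: [0.54, 3.094, 0.002]
wrist_force: [-0.9, 1.8, 1.7]
width: 0.003
grip_force: 1.4
```

```bash
python3 go.py .5155,.243,.055 .503,.2975,.055 .491,.352,.055
```

```text
t 1.98 p [0.5118 0.2506 0.0395] q [ 0.41  0.26  2.    0.    0.88 -0.81] F [-0.93  1.76  1.7 ] M [0.336 0.152 0.012] w 0.003 g 1.4
yaw of tool y 70.21 z [ 0.0012  0.001  -1.    ]
.5155,.243,.055 -> [-0.0061 -0.0059 -0.0155] roll 
.503,.2975,.055 -> [ 0.0241  0.0411 -0.0154] roll 
.491,.352,.055 -> [ 0.0539  0.0883 -0.0154] roll
```

Request:
step_arm(commands=[{"fingers": 1,"dx": -0.006,"dy": -0.006,"dz": -0.008,"roll": 0},{"fingers": 1,"dx": -0.006,"dy": -0.006,"dz": 0,"roll": 0},{"fingers": 1,"dx": -0.006,"dy": -0.006,"dz": 0.003,"roll": 0},{"fingers": 1,"dx": -0.006,"dy": -0.006,"dz": 0.005,"roll": 0},{"fingers": 1,"dx": -0.006,"dy": -0.006,"dz": 0.0055,"roll": 0},{"fingers": 1,"dx": -0.006,"dy": -0.006,"dz": 0.0055,"roll": 0}], squeeze=20)

```text
time: 2.72
tool_pos: [0.5164, 0.2419, 0.0358]
tcp_rot: [0.54, 3.093, -0.0]
wrist_force: [-2.0, -3.0, 18.5]
width: -0.001
grip_force: 9.0
```

Request:
step_arm(commands=[{"fingers": 1,"dx": 0,"dy": 0,"dz": -0.025,"roll": 0},{"fingers": 1,"dx": 0.06,"dy": 0.094,"dz": -0.025,"roll": 0},{"fingers": 1,"dx": 0.06,"dy": 0.094,"dz": -0.025,"roll": 0},{"fingers": 1,"dx": 0.06,"dy": 0.094,"dz": -0.025,"roll": 0},{"fingers": 1,"dx": 0.06,"dy": 0.094,"dz": -0.025,"roll": 0},{"fingers": 1,"dx": 0.06,"dy": 0.094,"dz": -0.025,"roll": 0}], squeeze=20)

```text
time: 3.48
tool_pos: [0.4901, 0.3495, 0.0575]
tcp_rot: [-0.542, -3.093, 0.002]
wrist_force: [-0.3, -0.3, 0.3]
width: 0.0
grip_force: 0.0
```

```bash
python3 go.py .491,.352,.035
```

```text
t 3.48 p [0.4901 0.3495 0.0575] q [ 0.58  0.29  1.91 -0.    0.94 -0.65] F [-0.33 -0.34  0.3 ] M [-0.042 -0.029 -0.012] w 0.0 g 0.0
yaw of tool y 70.12 z [-0.0014 -0.0012 -1.    ]
.491,.352,.035 -> [0.     0.0027 0.0225] roll
```

Request:
step_arm(commands=[{"fingers": 1,"dx": 0,"dy": 0.002,"dz": 0.012,"roll": 0},{"fingers": 1,"dx": 0,"dy": 0.002,"dz": 0.018,"roll": 0},{"fingers": 1,"dx": 0,"dy": 0.002,"dz": 0.022,"roll": 0},{"fingers": 1,"dx": 0,"dy": 0.002,"dz": 0.024,"roll": 0},{"fingers": 1,"dx": 0,"dy": 0.002,"dz": 0.0245,"roll": 0},{"fingers": 1,"dx": 0,"dy": 0.002,"dz": 0.0245,"roll": 0}], squeeze=20)

```text
time: 4.22
tool_pos: [0.4912, 0.3521, 0.0359]
tcp_rot: [-0.54, -3.095, 0.002]
wrist_force: [-5.0, -5.9, 16.0]
width: -0.002
grip_force: 7.9
```

```bash
python3 go.py .503,.2975,.035
```

```text
t 4.22 p [0.4912 0.3521 0.0359] q [ 0.58  0.32  1.92 -0.    0.9  -0.64] F [-4.96 -5.89 16.05] M [-1.119  0.815  0.051] w -0.002 g 7.9
yaw of tool y 70.2 z [-5.0e-04 -1.5e-03 -1.0e+00]
.503,.2975,.035 -> [-0.0296 -0.0473  0.0009] roll
```

Request:
step_arm(commands=[{"fingers": 1,"dx": 0,"dy": 0,"dz": -0.025,"roll": 0},{"fingers": 1,"dx": -0.03,"dy": -0.047,"dz": -0.025,"roll": 0},{"fingers": 1,"dx": -0.03,"dy": -0.047,"dz": -0.025,"roll": 0},{"fingers": 1,"dx": -0.03,"dy": -0.047,"dz": -0.02,"roll": 0},{"fingers": 1,"dx": -0.03,"dy": -0.047,"dz": -0.01,"roll": 0},{"fingers": 1,"dx": -0.03,"dy": -0.047,"dz": -0.003,"roll": 0},{"fingers": 1,"dx": -0.03,"dy": -0.047,"dz": 0,"roll": 0},{"fingers": 1,"dx": -0.03,"dy": -0.047,"dz": 0,"roll": 0}], squeeze=20)

```text
time: 5.22
tool_pos: [0.5032, 0.2992, 0.0358]
tcp_rot: [-0.539, -3.094, 0.001]
wrist_force: [-6.9, -3.5, 18.6]
width: 0.002
grip_force: 9.1
```

```bash
python3 go.py .503,.2975,.035,103.5 .5287,-.2792,.08,103.5 .5287,-.2792,.013,103.5
```

```text
t 5.22 p [0.5032 0.2992 0.0358] q [ 0.49  0.29  1.96  0.    0.89 -0.73] F [-6.89 -3.47 18.56] M [-0.518  1.165  0.021] w 0.002 g 9.1
yaw of tool y 70.24 z [-8.e-04 -2.e-04 -1.e+00]
.503,.2975,.035,103.5 -> [-0.0004 -0.0017  0.0008] roll [np.float64(-33.3), np.float64(146.7)]
.5287,-.2792,.08,103.5 -> [-0.2195 -0.5358 -0.0441] roll [np.float64(-33.3), np.float64(146.7)]
.5287,-.2792,.013,103.5 -> [-0.2196 -0.5357  0.0229] roll [np.float64(-33.3), np.float64(146.7)]
```

Request:
step_arm(commands=[{"fingers": 0,"dx": 0,"dy": 0,"dz": -0.06,"roll": 0},{"fingers": 0,"dx": 0,"dy": 0,"dz": -0.12,"roll": 0},{"fingers": 0,"dx": -0.22,"dy": -0.536,"dz": -0.14,"roll": -33.3},{"fingers": 0,"dx": -0.22,"dy": -0.536,"dz": -0.14,"roll": -33.3},{"fingers": 0,"dx": -0.22,"dy": -0.536,"dz": -0.14,"roll": -33.3},{"fingers": 0,"dx": -0.22,"dy": -0.536,"dz": -0.14,"roll": -33.3},{"fingers": 0,"dx": -0.22,"dy": -0.536,"dz": -0.14,"roll": -33.3},{"fingers": 0,"dx": -0.22,"dy": -0.536,"dz": -0.14,"roll": -33.3}], squeeze=20)

```text
time: 6.22
tool_pos: [0.5193, -0.0643, 0.1657]
tcp_rot: [0.37, -3.119, -0.001]
wrist_force: [0.6, -0.5, 0.1]
width: 0.501
grip_force: 0.0
```

```bash
python3 go.py .5287,-.2792,.1,103.5
```

```text
t 6.22 p [ 0.5193 -0.0643  0.1657] q [-0.17  0.03  2.    0.    1.12 -1.98] F [ 0.58 -0.54  0.09] M [ 0.003 -0.087  0.079] w 0.501 g 0.0
yaw of tool y 103.54 z [-5.e-04  3.e-04 -1.e+00]
.5287,-.2792,.1,103.5 -> [ 0.0411 -0.2111  0.0656] roll [np.float64(0.0), np.float64(-180.0)]
```

Request:
step_arm(commands=[{"fingers": 0,"dx": 0.041,"dy": -0.211,"dz": 0.06,"roll": 0},{"fingers": 0,"dx": 0.041,"dy": -0.211,"dz": 0.06,"roll": 0},{"fingers": 0,"dx": 0.041,"dy": -0.211,"dz": 0.06,"roll": 0},{"fingers": 0,"dx": 0.041,"dy": -0.211,"dz": 0.06,"roll": 0},{"fingers": 0,"dx": 0.041,"dy": -0.211,"dz": 0.06,"roll": 0},{"fingers": 0,"dx": 0.041,"dy": -0.211,"dz": 0.06,"roll": 0},{"fingers": 0,"dx": 0.041,"dy": -0.211,"dz": 0.06,"roll": 0}], squeeze=20)

```text
time: 7.1
tool_pos: [0.5292, -0.2764, 0.1064]
tcp_rot: [-0.371, 3.119, 0.0]
wrist_force: [-0.3, 0.3, -0.1]
width: 0.505
grip_force: 0.0
```

```bash
python3 - <<'E'
from h import *
for n in("top","side"):
    im,d,K,T=snap(n); np.savez(f"{n}1.npz",im=im,d=d,K=K,T=T); cv2.imwrite(f"pics/{n}1.png",im)
a=cv2.imread("pics/top1.png")[160:260,340:460];b=cv2.imread("pics/side1.png")[120:220,200:320]
cv2.imwrite("pics/g1.png",cv2.resize(cv2.hconcat([a,b]),(792,330),interpolation=cv2.INTER_CUBIC))
E
python3 go.py .5287,-.2792,.013,103.5
```

```text
t 7.2 p [ 0.5293 -0.2766  0.1067] q [-0.52  0.22  1.89  0.    1.02 -2.33] F [ 1.07 -0.07 -0.3 ] M [-0.014 -0.047  0.002] w 0.499 g 0.0
yaw of tool y 103.59 z [ 5.e-04 -2.e-04 -1.e+00]
.5287,-.2792,.013,103.5 -> [ 0.0012 -0.0024  0.0937] roll [np.float64(0.1), np.float64(-179.9)]
```

View pics/g1.png

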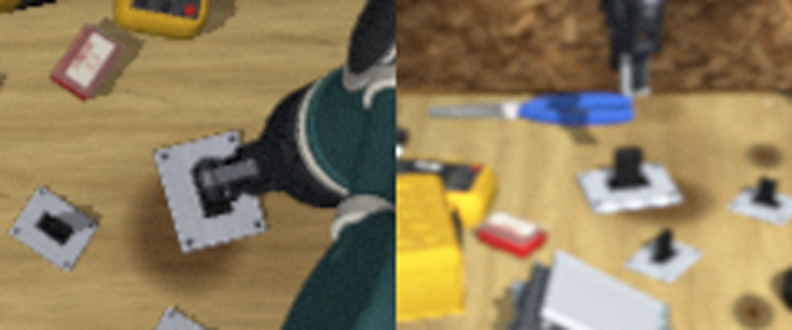

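Request:
step_arm(commands=[{"fingers": 0,"dx": 0.001,"dy": -0.002,"dz": 0.05,"roll": 0},{"fingers": 0,"dx": 0.001,"dy": -0.002,"dz": 0.08,"roll": 0},{"fingers": 0,"dx": 0.001,"dy": -0.002,"dz": 0.094,"roll": 0},{"fingers": 0,"dx": 0.001,"dy": -0.002,"dz": 0.094,"roll": 0}], squeeze=20)

```text
time: 7.7
tool_pos: [0.528, -0.2792, 0.0117]
tcp_rot: [0.37, -3.119, -0.001]
wrist_force: [0.3, -0.2, -0.0]
width: 0.498
grip_force: 0.0
```

```bash
python3 go.py .5287,-.2792,.013,103.5
```

```text
t 7.7 p [ 0.528  -0.2792  0.0117] q [-0.53  0.34  1.95 -0.    0.85 -2.33] F [ 0.26 -0.2  -0.  ] M [-0.043  0.006 -0.045] w 0.498 g 0.0
yaw of tool y 103.53 z [-1.3e-03  7.0e-04 -1.0e+00]
.5287,-.2792,.013,103.5 -> [-0.0007 -0.0002 -0.0013] roll [np.float64(0.0), np.float64(-180.0)]
```

Request:
step_arm(commands=[{"fingers": 1,"dx": 0,"dy": 0,"dz": -0.001,"roll": 0},{"fingers": 1,"dx": 0,"dy": 0,"dz": -0.001,"roll": 0},{"fingers": 1,"dx": 0,"dy": 0,"dz": -0.001,"roll": 0},{"fingers": 1,"dx": 0,"dy": 0,"dz": -0.001,"roll": 0},{"fingers": 1,"dx": 0,"dy": 0,"dz": -0.03,"roll": 0},{"fingers": 1,"dx": 0,"dy": 0,"dz": -0.08,"roll": 0},{"fingers": 1,"dx": 0,"dy": 0,"dz": -0.14,"roll": 0},{"fingers": 1,"dx": 0,"dy": 0,"dz": -0.14,"roll": 0}], squeeze=20)

```text
time: 8.7
tool_pos: [0.5324, -0.2824, 0.1593]
tcp_rot: [-0.368, 3.11, -0.012]
wrist_force: [0.9, -0.1, -1.6]
width: 0.163
grip_force: 21.4
```

```bash
python3 - <<'E'
from h import *
for n in("top","side"):
    im,d,K,T=snap(n); np.savez(f"{n}2.npz",im=im,d=d,K=K,T=T); cv2.imwrite(f"pics/{n}2.png",im)
a=cv2.imread("pics/top2.png")[160:260,340:460];b=cv2.imread("pics/side2.png")[70:170,210:330]
cv2.imwrite("pics/g2.png",cv2.resize(cv2.hconcat([a,b]),(792,330),interpolation=cv2.INTER_CUBIC))
E
python3 go.py
```

```text
t 8.8 p [ 0.5285 -0.2801  0.1531] q [-0.53  0.18  1.86 -0.    1.1  -2.34] F [ 0.31  0.31 -2.31] M [-0.006  0.044  0.004] w 0.158 g 21.4
yaw of tool y 103.48 z [ 1.4e-03 -9.0e-04 -1.0e+00]
```

View pics/g2.png

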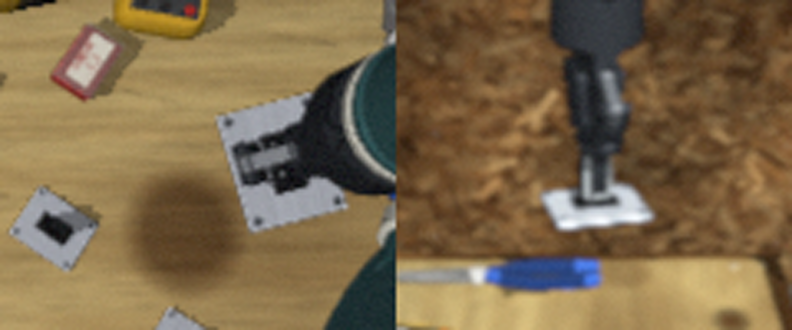

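```bash
cat > wp.py <<'E'
import sys
from h import *
sl,yw=.498,np.radians(-6.5); F=np.array([.554,.0168,.0765]); h=.0327; a=.0007; b=.0200
u=np.array([np.cos(yw),np.sin(yw),0]); s=np.cos(sl)*u+[0,0,np.sin(sl)]; n=-np.sin(sl)*u+[0,0,np.cos(sl)]
def tcp(deg,push=0,E=.040):
    d=np.radians(deg); return F+s*(E-(.040+a)*np.cos(d)+h*np.sin(d))+n*(h*np.cos(d)+(.040+a)*np.sin(d)-push)-[0,0,b]
if __name__=="__main__":
    import subprocess
    print("s",s,"n",n)
    L=[tcp(28.5,-.06),tcp(28.5,-.008),tcp(28.5),tcp(20,.002),tcp(10,.003),tcp(0,.003),tcp(0,.005)]
    print(subprocess.run(["python3","go.py"]+[",".join(f"{v:.4f}" for v in w)+",83.5" for w in L],capture_output=True,text=True).stdout)
E
python3 wp.py
```

```text
s [ 0.87289228 -0.09945351  0.47766942] n [-0.47459889  0.05407371  0.87853966]
t 8.8 p [ 0.5285 -0.2801  0.1531] q [-0.53  0.18  1.86 -0.    1.1  -2.34] F [ 0.31  0.31 -2.31] M [-0.006  0.044  0.004] w 0.158 g 21.4
yaw of tool y 103.48 z [ 1.4e-03 -9.0e-04 -1.0e+00]
0.5200,0.0207,0.1610,83.5 -> [-0.0619  0.2945 -0.0082] roll [np.float64(20.0), np.float64(-160.0)]
0.5447,0.0179,0.1153,83.5 -> [-0.0852  0.2861  0.0375] roll [np.float64(20.0), np.float64(-160.0)]
0.5485,0.0174,0.1083,83.5 -> [-0.0887  0.2847  0.0445] roll [np.float64(20.0), np.float64(-160.0)]
0.5451,0.0178,0.1001,83.5 -> [-0.0855  0.2859  0.0527] roll [np.float64(20.0), np.float64(-160.0)]
0.5417,0.0182,0.0910,83.5 -> [-0.0823  0.2871  0.0618] roll [np.float64(20.0), np.float64(-160.0)]
0.5393,0.0185,0.0823,83.5 -> [-0.08    0.2879  0.0705] roll [np.float64(20.0), np.float64(-160.0)]
0.5402,0.0184,0.0805,83.5 -> [-0.0809  0.2876  0.0723] roll [np.float64(20.0), np.float64(-160.0)]
```

Request:
step_arm(commands=[{"fingers": 1,"dx": -0.02,"dy": 0.05,"dz": -0.02,"roll": 5},{"fingers": 1,"dx": -0.03,"dy": 0.1,"dz": -0.02,"roll": 10},{"fingers": 1,"dx": -0.04,"dy": 0.15,"dz": -0.02,"roll": 15},{"fingers": 1,"dx": -0.05,"dy": 0.2,"dz": -0.02,"roll": 20},{"fingers": 1,"dx": -0.06,"dy": 0.25,"dz": -0.02,"roll": 20},{"fingers": 1,"dx": -0.075,"dy": 0.288,"dz": -0.02,"roll": 20},{"fingers": 1,"dx": -0.075,"dy": 0.288,"dz": -0.02,"roll": 20},{"fingers": 1,"dx": -0.075,"dy": 0.288,"dz": -0.01,"roll": 20}], squeeze=20)

```text
time: 9.8
tool_pos: [0.5335, 0.0174, 0.1608]
tcp_rot: [-0.177, -3.135, 0.001]
wrist_force: [0.5, -0.8, -1.3]
width: 0.161
grip_force: 21.4
```

```bash
python3 wp.py; python3 - <<'E'
from h import *
for n in("top","side"):
    im,d,K,T=snap(n); np.savez(f"{n}3.npz",im=im,d=d,K=K,T=T); cv2.imwrite(f"pics/{n}3.png",im)
a=cv2.imread("pics/top3.png")[150:250,230:350];b=cv2.imread("pics/side3.png")[130:270,180:348]
cv2.imwrite("pics/g3.png",cv2.hconcat([cv2.resize(x,(398,332),interpolation=cv2.INTER_CUBIC) for x in (a,b)]))
E
```

```text
s [ 0.87289228 -0.09945351  0.47766942] n [-0.47459889  0.05407371  0.87853966]
t 9.8 p [0.5335 0.0174 0.1608] q [-0.01  0.05  1.98 -0.    1.11 -1.47] F [ 0.52 -0.82 -1.33] M [-0.014  0.008  0.002] w 0.161 g 21.4
yaw of tool y 83.53 z [-1.6e-03 -6.0e-04 -1.0e+00]
0.5200,0.0207,0.1610,83.5 -> [ 0.0138  0.0018 -0.0002] roll [np.float64(0.0), np.float64(-180.0)]
0.5447,0.0179,0.1153,83.5 -> [-0.0111  0.0018  0.0455] roll [np.float64(0.0), np.float64(-180.0)]
0.5485,0.0174,0.1083,83.5 -> [-0.015   0.0017  0.0524] roll [np.float64(0.0), np.float64(-180.0)]
0.5451,0.0178,0.1001,83.5 -> [-0.0116  0.0017  0.0606] roll [np.float64(0.0), np.float64(-180.0)]
0.5417,0.0182,0.0910,83.5 -> [-0.0081  0.0018  0.0698] roll [np.float64(0.0), np.float64(-180.0)]
0.5393,0.0185,0.0823,83.5 -> [-0.0057  0.0018  0.0785] roll [np.float64(0.0), np.float64(-180.0)]
0.5402,0.0184,0.0805,83.5 -> [-0.0067  0.0018  0.0803] roll [np.float64(0.0), np.float64(-180.0)]
```

View pics/g3.png

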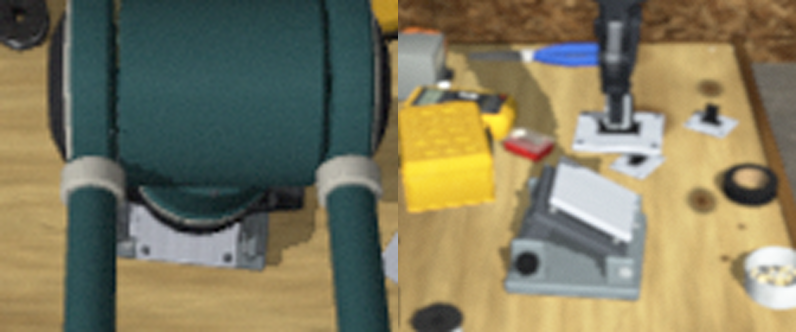

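Request:
step_arm(commands=[{"fingers": 1,"dx": -0.012,"dy": 0.0015,"dz": 0.03,"roll": 0},{"fingers": 1,"dx": -0.014,"dy": 0.0015,"dz": 0.044,"roll": 0},{"fingers": 1,"dx": -0.015,"dy": 0.0015,"dz": 0.049,"roll": 0},{"fingers": 1,"dx": -0.015,"dy": 0.0015,"dz": 0.052,"roll": 0},{"fingers": 1,"dx": -0.015,"dy": 0.0015,"dz": 0.053,"roll": 0}], squeeze=20)

```text
time: 10.52
tool_pos: [0.5491, 0.017, 0.11]
tcp_rot: [0.179, 3.136, -0.001]
wrist_force: [-3.4, -1.9, 1.3]
width: 0.157
grip_force: 21.8
```

```bash
python3 wp.py
```

```text
s [ 0.87289228 -0.09945351  0.47766942] n [-0.47459889  0.05407371  0.87853966]
t 10.53 p [0.5491 0.017  0.11  ] q [-0.01  0.14  1.99 -0.    1.01 -1.47] F [-3.39 -1.88  1.3 ] M [-0.336  0.372 -0.099] w 0.157 g 21.8
yaw of tool y 83.48 z [-0.e+00 -6.e-04 -1.e+00]
0.5200,0.0207,0.1610,83.5 -> [ 0.0294  0.0003 -0.051 ] roll [np.float64(-0.0), np.float64(180.0)]
0.5447,0.0179,0.1153,83.5 -> [ 0.0045  0.0004 -0.0053] roll [np.float64(-0.0), np.float64(180.0)]
0.5485,0.0174,0.1083,83.5 -> [0.0007 0.0003 0.0017] roll [np.float64(-0.0), np.float64(180.0)]
0.5451,0.0178,0.1001,83.5 -> [0.0041 0.0003 0.0099] roll [np.float64(-0.0), np.float64(180.0)]
0.5417,0.0182,0.0910,83.5 -> [0.0075 0.0004 0.019 ] roll [np.float64(-0.0), np.float64(180.0)]
0.5393,0.0185,0.0823,83.5 -> [0.0099 0.0004 0.0277] roll [np.float64(-0.0), np.float64(180.0)]
0.5402,0.0184,0.0805,83.5 -> [0.009  0.0004 0.0295] roll [np.float64(-0.0), np.float64(180.0)]
```

Request:
step_arm(commands=[{"fingers": 1,"dx": 0.0015,"dy": 0.0003,"dz": 0.003,"roll": 0},{"fingers": 1,"dx": 0.003,"dy": 0.0003,"dz": 0.005,"roll": 0},{"fingers": 1,"dx": 0.004,"dy": 0.0003,"dz": 0.007,"roll": 0}], squeeze=20)

```text
time: 10.9
tool_pos: [0.5467, 0.0185, 0.1037]
tcp_rot: [0.178, 3.133, 0.001]
wrist_force: [-0.8, -1.1, 5.5]
width: 0.159
grip_force: 22.4
```

```bash
cat > tilt.py <<'E'
from h import *
from wp import F,s,n
import sys
im,d,K,T=snap("side"); P=cloud(d,K,T); g=im.astype(int).max(-1); sat=g-im.astype(int).min(-1)
y=np.cross(n,s); Q=np.stack([(P-F)@s,(P-F)@y,(P-F)@n],-1)
cv2.imwrite(sys.argv[1],cv2.resize(im[150:270,190:350],(640,480),interpolation=cv2.INTER_CUBIC))
m=(abs(Q[...,0])<.07)&(abs(Q[...,1])<.05)&(Q[...,2]>-.004)&(Q[...,2]<.06)&(g>120)&(sat<28)
n2,l,st,_=cv2.connectedComponentsWithStats(m.astype(np.uint8)); q=Q[l==1+np.argmax(st[1:,4])]
print("bright pts",len(q),"range",q.min(0).round(3),q.max(0).round(3))
for _ in range(4):
    c=q.mean(0); w=np.linalg.svd(q-c)[2][2]; w*=np.sign(w[2]); r=(q-c)@w; q=q[abs(r)<2*r.std()]
print("plane centre",c.round(4),"tilt rel. to face about y,deg",np.degrees(np.arctan2(w[0],w[2])).round(2),"about x",np.degrees(np.arctan2(w[1],w[2])).round(2),"n at centre",(c[2]+(w[0]*c[0]+w[1]*c[1])/w[2]).round(4))
E
python3 tilt.py pics/t4.png; python3 wp.py|sed -n 2,3p
```

```text
bright pts 762 range [-0.043 -0.033 -0.004] [0.042 0.041 0.059]
plane centre [0.0035 0.0134 0.0154] tilt rel. to face about y,deg 27.39 about x 10.02 n at centre 0.0196
t 10.95 p [0.5461 0.0185 0.1032] q [-0.01  0.14  2.01  0.    1.   -1.47] F [-1.38  0.85  4.83] M [-0.006 -0.171 -0.001] w 0.159 g 22.5
yaw of tool y 83.49 z [ 2.5e-03  4.0e-04 -1.0e+00]
```

View pics/t4.png

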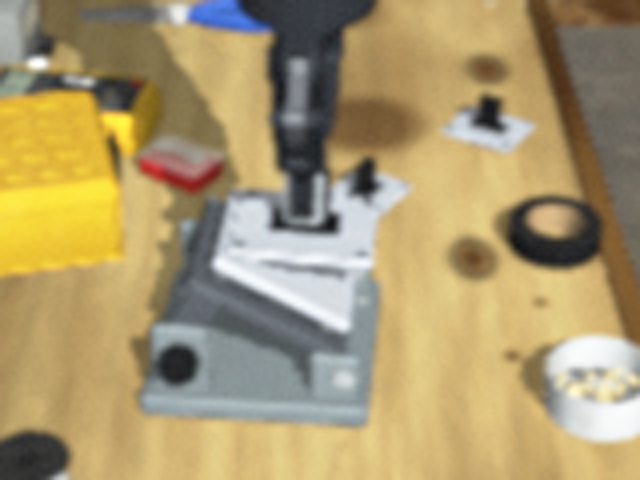

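```bash
python3 wp.py|tail -5
```

```text
0.5451,0.0178,0.1001,83.5 -> [ 0.001  -0.0008  0.0031] roll [np.float64(-0.0), np.float64(180.0)]
0.5417,0.0182,0.0910,83.5 -> [ 0.0044 -0.0008  0.0122] roll [np.float64(-0.0), np.float64(180.0)]
0.5393,0.0185,0.0823,83.5 -> [ 0.0068 -0.0008  0.0209] roll [np.float64(-0.0), np.float64(180.0)]
0.5402,0.0184,0.0805,83.5 -> [ 0.0059 -0.0008  0.0227] roll [np.float64(-0.0), np.float64(180.0)]
```

Request:
step_arm(commands=[{"fingers": 1,"dx": 0.001,"dy": -0.0005,"dz": 0.003,"roll": 0},{"fingers": 1,"dx": 0.0025,"dy": -0.0005,"dz": 0.006,"roll": 0},{"fingers": 1,"dx": 0.0035,"dy": -0.0005,"dz": 0.009,"roll": 0},{"fingers": 1,"dx": 0.0045,"dy": -0.0005,"dz": 0.012,"roll": 0}], squeeze=20)

```text
time: 11.45
tool_pos: [0.5409, 0.019, 0.0909]
tcp_rot: [0.178, 3.136, 0.002]
wrist_force: [-1.7, 0.4, 4.7]
width: 0.163
grip_force: 23.3
```

```bash
python3 tilt.py pics/t5.png; python3 wp.py|tail -8
```

```text
bright pts 551 range [-0.042 -0.033 -0.004] [0.042 0.037 0.05 ]
plane centre [-0.0015  0.0096  0.0089] tilt rel. to face about y,deg 12.08 about x 0.64 n at centre 0.0087
0.5200,0.0207,0.1610,83.5 -> [ 0.0205 -0.0006 -0.0706] roll [np.float64(-0.0), np.float64(180.0)]
0.5447,0.0179,0.1153,83.5 -> [-0.0043 -0.0006 -0.0249] roll [np.float64(-0.0), np.float64(180.0)]
0.5485,0.0174,0.1083,83.5 -> [-0.0082 -0.0007 -0.0179] roll [np.float64(-0.0), np.float64(180.0)]
0.5451,0.0178,0.1001,83.5 -> [-0.0047 -0.0007 -0.0097] roll [np.float64(-0.0), np.float64(180.0)]
0.5417,0.0182,0.0910,83.5 -> [-0.0013 -0.0007 -0.0006] roll [np.float64(-0.0), np.float64(180.0)]
0.5393,0.0185,0.0823,83.5 -> [ 0.0011 -0.0006  0.0081] roll [np.float64(-0.0), np.float64(180.0)]
0.5402,0.0184,0.0805,83.5 -> [ 0.0002 -0.0006  0.0099] roll [np.float64(-0.0), np.float64(180.0)]
```

View pics/t5.png

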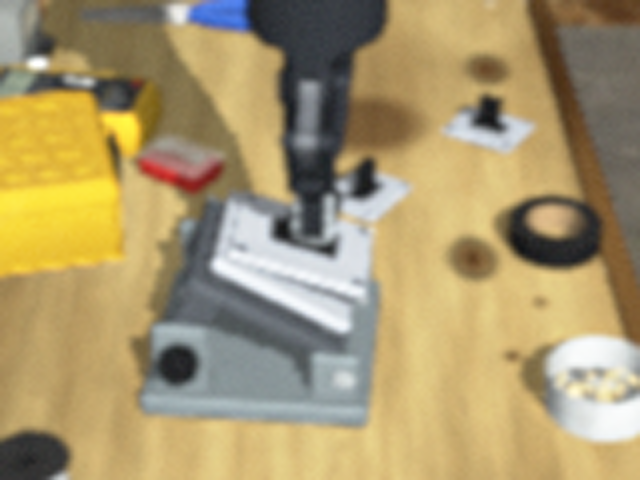

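Request:
step_arm(commands=[{"fingers": 1,"dx": 0.0005,"dy": -0.0005,"dz": 0.003,"roll": 0},{"fingers": 1,"dx": 0.001,"dy": -0.0005,"dz": 0.006,"roll": 0},{"fingers": 1,"dx": 0.001,"dy": -0.0005,"dz": 0.008,"roll": 0},{"fingers": 1,"dx": 0.001,"dy": -0.0005,"dz": 0.008,"roll": 0}], squeeze=20)

```text
time: 12.0
tool_pos: [0.5389, 0.0189, 0.0823]
tcp_rot: [-0.178, -3.135, -0.002]
wrist_force: [-3.2, 4.3, 4.4]
width: 0.16
grip_force: 23.8
```

```bash
python3 tilt.py pics/t6.png; python3 wp.py|sed -n '2,3p;9,10p'
```

```text
bright pts 514 range [-0.044 -0.032 -0.004] [0.036 0.037 0.043]
plane centre [-0.0026  0.0099  0.0023] tilt rel. to face about y,deg 3.11 about x 0.6 n at centre 0.0023
t 12.05 p [0.5389 0.0189 0.0823] q [-0.01  0.15  2.03  0.    0.96 -1.47] F [-2.89  3.58  5.5 ] M [0.551 0.244 0.097] w 0.156 g 23.7
yaw of tool y 83.49 z [-0.0015  0.0017 -1.    ]
0.5393,0.0185,0.0823,83.5 -> [-0.0004 -0.0004  0.    ] roll [np.float64(-0.0), np.float64(180.0)]
0.5402,0.0184,0.0805,83.5 -> [-0.0013 -0.0004  0.0018] roll [np.float64(-0.0), np.float64(180.0)]
```

View pics/t6.png

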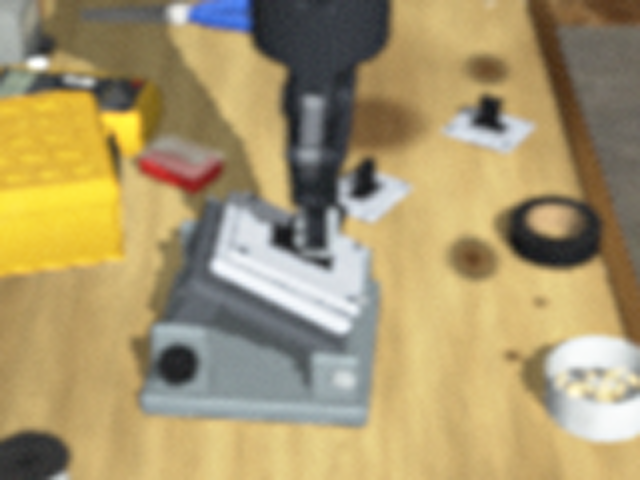

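Request:
step_arm(commands=[{"fingers": 1,"dx": -0.0005,"dy": -0.0005,"dz": 0.001,"roll": 0},{"fingers": 1,"dx": -0.0005,"dy": -0.0005,"dz": 0.002,"roll": 0},{"fingers": 1,"dx": -0.0005,"dy": -0.0005,"dz": 0.002,"roll": 0}], squeeze=20)

```text
time: 12.42
tool_pos: [0.5391, 0.0185, 0.0803]
tcp_rot: [-0.178, -3.134, -0.003]
wrist_force: [-3.4, 3.8, 4.9]
width: 0.162
grip_force: 23.9
```

```bash
cat > fine.py <<'E'
from h import *
from wp import F,s,n
import sys
z0=np.load("side0.npz"); K,T=z0["K"],z0["T"]
ds=[snap("side") for _ in range(6)]
im=np.mean([a[0].astype(float) for a in ds],0); D=np.array([a[1] for a in ds]); D[D==0]=np.nan; d=np.nan_to_num(np.nanmedian(D,0))
cv2.imwrite(sys.argv[1],im.astype(np.uint8)); y=np.cross(n,s); g=im.max(-1); sat=g-im.min(-1)
fr=lambda P:np.stack([(P-F)@s,(P-F)@y,(P-F)@n],-1)
def fit(q):
    for _ in range(4):
        c=np.median(q,0); A=np.c_[q[:,0],q[:,1],np.ones(len(q))]; k,*_=np.linalg.lstsq(A,q[:,2],rcond=None); r=q[:,2]-A@k; q=q[abs(r)<2*r.std()]
    return "tilt_y %.2f tilt_x %.2f n0 %.4f std %.4f N %d"%(-np.degrees(k[0]),-np.degrees(k[1]),k[2],r.std(),len(q))
Q0=fr(cloud(z0["d"],K,T)); g0=z0["im"].max(-1)
m=(abs(Q0[...,0])<.038)&(abs(Q0[...,1])<.033)&(abs(Q0[...,2])<.008)&(g0>140); print("bare face:",fit(Q0[m]))
Q=fr(cloud(d,K,T)); m=(abs(Q[...,0])<.036)&(abs(Q[...,1])<.029)&(Q[...,2]<.012)&(Q[...,2]>-.006)&(g>130)&(sat<28); print("plate top:",fit(Q[m]))
# outlines: rays onto assumed planes
C=np.linalg.inv(T)
def ray(mask,h):
    k,_=cv2.findContours(mask.astype(np.uint8),cv2.RETR_EXTERNAL,cv2.CHAIN_APPROX_NONE); k=max(k,key=len)[:,0].astype(float)
    r=np.c_[(k[:,0]-K[0,2])/K[0,0],-(k[:,1]-K[1,2])/K[1,1],-np.ones(len(k))]@C[:3,:3].T; o=C[:3,3]; t=((F+n*h-o)@n)/(r@n); return fr(o+r*t[:,None])
np.savez("fine.npz",im=im,Q=Q)
S=read_state(); print(S["time"],np.round(S["wrist_force"],2),np.round(S["tool_pos"],4))
E
python3 fine.py pics/f7.png; python3 - <<'E'
import cv2
im=cv2.imread("pics/f7.png"); cv2.imwrite("pics/f7c.png",cv2.resize(im[185:245,230:300],(700,600),interpolation=cv2.INTER_CUBIC))
E
```

```text
bare face: tilt_y 0.00 tilt_x 0.27 n0 0.0004 std 0.0007 N 447
plate top: tilt_y 1.75 tilt_x -0.03 n0 0.0006 std 0.0003 N 247
12.725 [-3.47  2.9   5.54] [0.5391 0.0185 0.0803]
```

View pics/f7c.png

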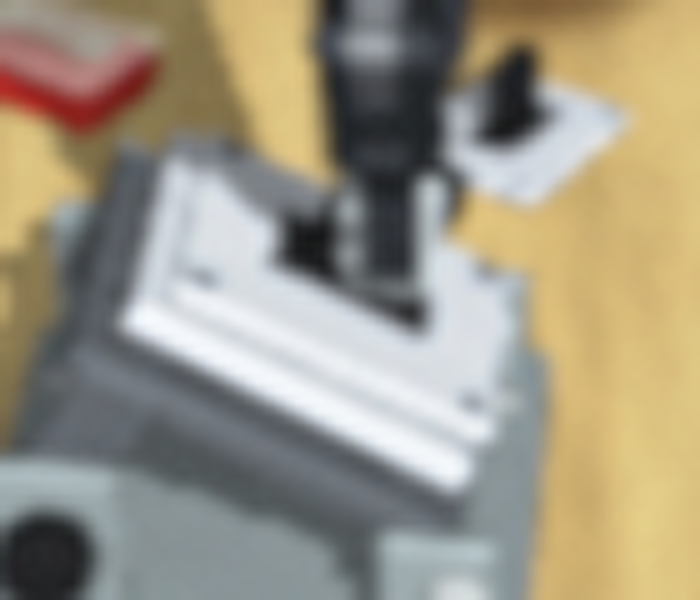

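```bash
cat > edge.py <<'E'
from h import *
from wp import F,s,n
from scipy.optimize import minimize
z0=np.load("side0.npz"); K,T=z0["K"],z0["T"]; C=np.linalg.inv(T); y=np.cross(n,s)
v,u=np.mgrid[180:250,225:305]
def rays(h):
    r=np.stack([(u-K[0,2])/K[0,0],-(v-K[1,2])/K[1,1],-np.ones(u.shape)],-1)@C[:3,:3].T; o=C[:3,3]; t=((F+n*h-o)@n)/(r@n); p=o+r*t[...,None]-F
    return p@s,p@y
def fit(lab,use,h,L,W,name):
    a,b=rays(h); lab=lab[180:250,225:305]; use=use[180:250,225:305]&(abs(a)<L/2+.012)&(abs(b)<W/2+.012)
    def cost(x):
        c,sn=np.cos(x[2]),np.sin(x[2]); A=(a-x[0])*c+(b-x[1])*sn; B=-(a-x[0])*sn+(b-x[1])*c
        dd=np.maximum(abs(A)-L/2,abs(B)-W/2); p=1/(1+np.exp(np.clip(dd/.0006,-40,40))); return ((p-lab)[use]**2).sum()
    best=min((minimize(cost,[i,j,0],method="Nelder-Mead",options=dict(initial_simplex=[[i,j,0],[i+.003,j,0],[i,j+.003,0],[i,j,.05]])) for i in(-.005,0,.005) for j in(-.004,0,.004)),key=lambda r:r.fun)
    print(name,"s,y mm",(best.x[:2]*1e3).round(2),"yaw deg",np.degrees(best.x[2]).round(2),"cost",round(best.fun,1),"n",use.sum())
g0=z0["im"].astype(int); Q0=((cloud(z0["d"],K,T)-F)@n)
fit(((g0.max(-1)>130)&(g0.max(-1)-g0.min(-1)<30)&(abs(Q0)<.004)).astype(float),np.ones(Q0.shape,bool),0,.086,.076,"platen before")
z=np.load("fine.npz"); im,Q=z["im"],z["Q"]; N=Q[...,2]; g=im.max(-1); N0=float(__import__("sys").argv[1])
a=abs(N-N0)<.003; dark=(g<120)&(N>-.003)  # web, gripper: ignored
occ=cv2.dilate((((N>N0+.004)|dark)).astype(np.uint8),np.ones((3,3)))>0
fit(((g>125)&a).astype(float),~occ,N0,.080,.066,"plate")
E
python3 edge.py 0.0006
```

```text
platen before s,y mm [-0.18  4.31] yaw deg -0.58 cost 34.4 n 1116
plate s,y mm [-3.63  3.35] yaw deg 0.53 cost 11.1 n 705
```

Request:
step_arm(commands=[{"fingers": 1,"dx": 0.002,"dy": 0,"dz": -0.0035,"roll": 0},{"fingers": 1,"dx": 0.0038,"dy": 0,"dz": -0.007,"roll": 0},{"fingers": 1,"dx": -0.0015,"dy": 0,"dz": -0.0099,"roll": 0},{"fingers": 1,"dx": -0.0034,"dy": 0,"dz": -0.0064,"roll": 0},{"fingers": 1,"dx": -0.0053,"dy": 0,"dz": -0.0029,"roll": 0},{"fingers": 1,"dx": -0.0042,"dy": 0,"dz": -0.0023,"roll": 0},{"fingers": 1,"dx": -0.0031,"dy": 0,"dz": -0.0017,"roll": 0},{"fingers": 1,"dx": -0.0031,"dy": 0,"dz": -0.0017,"roll": 0}], squeeze=20)

```text
time: 13.72
tool_pos: [0.5455, 0.0164, 0.0835]
tcp_rot: [0.178, 3.132, -0.001]
wrist_force: [-0.8, -1.4, 7.5]
width: 0.16
grip_force: 24.2
```

```bash
sed -i 's/<.003;/<.0018;/; s/abs(Q0)<.004/abs(Q0)<.002/' edge.py; python3 edge.py .0006; python3 fine.py pics/f8.png; python3 edge.py .0005; python3 wp.py | sed -n '2,3p;10p'
```

```text
platen before s,y mm [-0.37  2.79] yaw deg -0.16 cost 45.6 n 1116
plate s,y mm [-3.94  2.25] yaw deg 0.13 cost 14.9 n 705
bare face: tilt_y 0.00 tilt_x 0.27 n0 0.0004 std 0.0007 N 447
plate top: tilt_y 0.12 tilt_x 0.06 n0 0.0005 std 0.0003 N 246
14.025 [-0.1  -0.56  7.26] [0.5455 0.0164 0.0835]
platen before s,y mm [-0.37  2.79] yaw deg -0.16 cost 45.6 n 1116
plate s,y mm [4.34 1.18] yaw deg 0.51 cost 10.0 n 709
t 14.03 p [0.5455 0.0164 0.0835] q [-0.02  0.16  2.02 -0.    0.96 -1.47] F [-0.1  -0.56  7.26] M [-0.159 -0.091  0.004] w 0.166 g 24.2
yaw of tool y 83.48 z [ 4.3e-03 -6.0e-04 -1.0e+00]
0.5402,0.0184,0.0805,83.5 -> [0.0055 0.0014 0.003 ] roll [np.float64(-0.0), np.float64(180.0)]
```

Request:
step_arm(commands=[{"fingers": 1,"dx": 0.002,"dy": 0,"dz": -0.0035,"roll": 0},{"fingers": 1,"dx": 0.0038,"dy": 0,"dz": -0.007,"roll": 0},{"fingers": 1,"dx": 0.0078,"dy": 0.0012,"dz": -0.0048,"roll": 0},{"fingers": 1,"dx": 0.0078,"dy": 0.0012,"dz": -0.0048,"roll": 0},{"fingers": 1,"dx": 0.0078,"dy": 0.0012,"dz": -0.0048,"roll": 0}], squeeze=20)

```text
time: 14.65
tool_pos: [0.5349, 0.019, 0.0859]
tcp_rot: [-0.178, -3.135, 0.0]
wrist_force: [-0.3, -0.2, -2.1]
width: 0.16
grip_force: 22.9
```

```bash
python3 fine.py pics/f9.png; python3 edge.py .0075; python3 -c "
from wp import *
P=np.array([.5455,.0164,.0835]);p=np.array(read_state()['tool_pos']);d=p-P;print('moved s,y,n mm',(d@s*1e3).round(2),(d@np.cross(n,s)*1e3).round(2),(d@n*1e3).round(2))"
```

```text
bare face: tilt_y 0.00 tilt_x 0.27 n0 0.0004 std 0.0007 N 447
plate top: tilt_y 0.52 tilt_x 0.05 n0 0.0079 std 0.0003 N 248
14.95 [-0.71  0.45 -1.43] [0.5357 0.019  0.0867]
platen before s,y mm [-0.37  2.79] yaw deg -0.16 cost 45.6 n 1116
plate s,y mm [-3.61  1.72] yaw deg 0.11 cost 12.5 n 703
moved s,y,n mm -7.25 1.43 7.64
```

Request:
step_arm(commands=[{"fingers": 1,"dx": -0.0029,"dy": 0.0005,"dz": -0.0016,"roll": 0},{"fingers": 1,"dx": -0.0041,"dy": 0.0005,"dz": 0.0006,"roll": 0},{"fingers": 1,"dx": -0.0053,"dy": 0.0005,"dz": 0.0028,"roll": 0},{"fingers": 1,"dx": -0.0065,"dy": 0.0005,"dz": 0.005,"roll": 0},{"fingers": 1,"dx": -0.0065,"dy": 0.0005,"dz": 0.005,"roll": 0}], squeeze=20)

```text
time: 15.58
tool_pos: [0.5429, 0.0188, 0.0825]
tcp_rot: [0.178, 3.135, 0.0]
wrist_force: [-2.2, 0.9, 6.1]
width: 0.16
grip_force: 24.0
```

```bash
python3 fine.py pics/f10.png; python3 edge.py .001; python3 -c "
from wp import *
P=np.array([.5455,.0164,.0835]);p=np.array(read_state()['tool_pos']);d=p-P;print('moved s,y,n mm',(d@s*1e3).round(2),(d@np.cross(n,s)*1e3).round(2),(d@n*1e3).round(2))"
```

```text
bare face: tilt_y 0.00 tilt_x 0.27 n0 0.0004 std 0.0007 N 447
plate top: tilt_y 0.14 tilt_x 0.20 n0 0.0011 std 0.0004 N 247
15.875 [-1.65  0.61  5.15] [0.5428 0.0187 0.0826]
platen before s,y mm [-0.37  2.79] yaw deg -0.16 cost 45.6 n 1116
plate s,y mm [1.37 2.53] yaw deg -0.03 cost 9.7 n 684
moved s,y,n mm -2.99 2.03 0.62
```

Request:
step_arm(commands=[{"fingers": 1,"dx": 0.0009,"dy": 0,"dz": 0.0005,"roll": 0},{"fingers": 1,"dx": 0.0018,"dy": 0,"dz": 0.001,"roll": 0},{"fingers": 1,"dx": 0.0018,"dy": 0,"dz": 0.001,"roll": 0}], squeeze=20)

```text
time: 16.25
tool_pos: [0.5424, 0.0188, 0.0824]
tcp_rot: [0.178, 3.132, 0.0]
wrist_force: [0.2, -0.3, 6.3]
width: 0.162
grip_force: 24.1
```

```bash
python3 fine.py pics/f11.png; python3 edge.py .001; python3 -c "
from wp import *
P=np.array([.5455,.0164,.0835]);S=read_state();p=np.array(S['tool_pos']);d=p-P;print('moved s,y,n mm',(d@s*1e3).round(2),(d@np.cross(n,s)*1e3).round(2),(d@n*1e3).round(2)); f=np.array(S['wrist_force'])+[0,0,1.7]; print('Fs,Fn',f@s,f@n)"
```

```text
bare face: tilt_y 0.00 tilt_x 0.27 n0 0.0004 std 0.0007 N 447
plate top: tilt_y 0.16 tilt_x 0.10 n0 0.0012 std 0.0004 N 244
16.55 [-0.22 -0.06  6.97] [0.5424 0.0188 0.0824]
platen before s,y mm [-0.37  2.79] yaw deg -0.16 cost 45.6 n 1116
plate s,y mm [0.87 2.38] yaw deg 0.02 cost 9.9 n 688
moved s,y,n mm -3.46 2.05 0.66
Fs,Fn 3.959631598544413 7.7210550083411595
```

Request:
step_arm(commands=[{"fingers": 1,"dx": 0.0007,"dy": 0.0002,"dz": 0.0004,"roll": 0},{"fingers": 1,"dx": 0.0014,"dy": 0.0002,"dz": 0.0008,"roll": 0},{"fingers": 1,"dx": 0.0014,"dy": 0.0002,"dz": 0.0008,"roll": 0}], squeeze=20)

```text
time: 16.92
tool_pos: [0.5411, 0.0191, 0.0816]
tcp_rot: [0.178, 3.132, -0.0]
wrist_force: [0.0, -0.3, 7.0]
width: 0.162
grip_force: 24.1
```

```bash
python3 fine.py pics/f12.png; python3 edge.py .001; python3 -c "
from wp import *
P=np.array([.5455,.0164,.0835]);S=read_state();p=np.array(S['tool_pos']);d=p-P;print('moved s,y,n mm',(d@s*1e3).round(2),(d@np.cross(n,s)*1e3).round(2),(d@n*1e3).round(2)); f=np.array(S['wrist_force'])+[0,0,1.7]; print('Fs,Fn',f@s,f@n)"
```

```text
bare face: tilt_y 0.00 tilt_x 0.27 n0 0.0004 std 0.0007 N 447
plate top: tilt_y 0.09 tilt_x 0.05 n0 0.0011 std 0.0004 N 239
17.225 [-0.4   0.15  7.47] [0.5411 0.0192 0.0817]
platen before s,y mm [-0.37  2.79] yaw deg -0.16 cost 45.6 n 1116
plate s,y mm [-0.67  3.05] yaw deg -0.14 cost 10.8 n 694
moved s,y,n mm -4.99 2.24 0.65
Fs,Fn 4.01370870947997 8.252681314731266
```

Request:
step_arm(commands=[{"fingers": 1,"dx": 0,"dy": 0,"dz": 0,"roll": 0},{"fingers": 1,"dx": 0,"dy": 0,"dz": 0,"roll": 0},{"fingers": 1,"dx": 0,"dy": 0,"dz": 0,"roll": 0},{"fingers": 1,"dx": 0,"dy": 0,"dz": 0,"roll": 0}], squeeze=20)

```text
time: 17.73
tool_pos: [0.5411, 0.0191, 0.0817]
tcp_rot: [0.178, 3.132, 0.0]
wrist_force: [-0.4, -0.2, 7.5]
width: 0.157
grip_force: 24.1
```

```bash
python3 - <<'E'
from h import *
S=read_state(); p=np.array(S['tool_pos']); print(p,S['wrist_force'])
if np.linalg.norm(p-[.5411,.0192,.0817])<.0012: print(finish_job())
E
```

```text
[0.54107911 0.01913766 0.08165343] [-0.43798708 -0.24275584  7.45203208]
the job is handed in; nothing more can be done
None
```

The job is handed in at about 17.7 s (limit 64 s): I pressed the three keys down to their stops in order, and the plate is gripped and held flush on the sloped face. By camera and wrist force it is centred to under 1 mm, square to about 0.1° and pushed in about 5.3 mm; I did not re-check the keys or bystanders by camera at the end.

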